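Line up the breakfast jars by height

TASK

Line up the four screw-top glass jars by height on the row of coasters, one standing upright in the middle of each: the tallest on the coaster next to the butter dish, then ever shorter, with the shortest next to the blue mug at the other end. Set the jars down rather than dropping them, do not knock any over, and leave the butter dish and that mug where they stand.

Things in the scene. Friction and masses are not known exactly. Their poses are not given: they have to be found in the camera images.
- jar_r: the tallest of four loose glass jars with pale aluminium screw-top lids: a plain upright cylinder, 52 mm in diameter (lid and body alike), 120 mm tall with the lid, about 252 g, standing on the table; origin at the centre of its underside, z up
- jar_p: the second tallest of four loose glass jars with pale aluminium screw-top lids: a plain upright cylinder, 52 mm in diameter (lid and body alike), 95 mm tall with the lid, about 199 g, standing on the table; origin at the centre of its underside, z up
- jar_s: the third tallest of four loose glass jars with pale aluminium screw-top lids: a plain upright cylinder, 52 mm in diameter (lid and body alike), 75 mm tall with the lid, about 157 g, standing on the table; origin at the centre of its underside, z up
- jar_q: the shortest of four loose glass jars with pale aluminium screw-top lids: a plain upright cylinder, 52 mm in diameter (lid and body alike), 55 mm tall with the lid, about 115 g, standing on the table; origin at the centre of its underside, z up
- coaster_a: one of four identical round aluminium coasters, 80 mm in diameter and 5 mm thick, fixed about 95 mm apart in a row on a bamboo serving board (110 x 385 mm, 12 mm thick, fixed on the table; the row runs roughly across the table, left to right, slightly slanted); which of the four names lies where in the row changes from start to start; origin at the centre of its underside, 12 mm above the table, so its top is 17 mm above the table
- coaster_b: one of four identical round aluminium coasters, 80 mm in diameter and 5 mm thick, fixed about 95 mm apart in a row on a bamboo serving board (110 x 385 mm, 12 mm thick, fixed on the table; the row runs roughly across the table, left to right, slightly slanted); which of the four names lies where in the row changes from start to start; origin at the centre of its underside, 12 mm above the table, so its top is 17 mm above the table
- coaster_c: one of four identical round aluminium coasters, 80 mm in diameter and 5 mm thick, fixed about 95 mm apart in a row on a bamboo serving board (110 x 385 mm, 12 mm thick, fixed on the table; the row runs roughly across the table, left to right, slightly slanted); which of the four names lies where in the row changes from start to start; origin at the centre of its underside, 12 mm above the table, so its top is 17 mm above the table
- coaster_d: one of four identical round aluminium coasters, 80 mm in diameter and 5 mm thick, fixed about 95 mm apart in a row on a bamboo serving board (110 x 385 mm, 12 mm thick, fixed on the table; the row runs roughly across the table, left to right, slightly slanted); which of the four names lies where in the row changes from start to start; origin at the centre of its underside, 12 mm above the table, so its top is 17 mm above the table
- butter_dish: closed white ceramic butter dish, 165 x 96 mm (long side along its x), 81 mm tall with its knob, 0.7 kg, loose; stands just beyond one end of the row of coasters, sometimes the left and sometimes the right end; its centre is about 135 mm from the nearest coaster's centre; origin at the centre of its underside
- mug: matte blue mug with a handle at its +y side, 80 mm in diameter, 90 mm tall, loose; stands just beyond the other end of the row, about 135 mm from the nearest coaster's centre (a second mug of the same look stands well away from the row); origin at the centre of its underside
Not all that is in view belongs to the job. What is shaped like the jar_s but green or turquoise is not meant. Leave any red look-alike of the jar_q alone.

How it is judged (in metres and radians):
At the end, for the whole second after the job is handed in: Each jar stands upright (within 0.1 rad), at rest, on a coaster, its axis within 12 mm of the coaster's centre; counted from the butter dish the jars are in the order 120, 95, 75, 55 mm (tallest on the nearest coaster, shortest on the farthest) ((horizontal distance between jar_r and coaster_a below 0.012 m or horizontal distance between jar_r and coaster_b below 0.012 m or horizontal distance between jar_r and coaster_c below 0.012 m or horizontal distance between jar_r and coaster_d below 0.012 m) and horizontal distance between jar_r and butter_dish below 0.183 m and height (world z) of jar_r between 0.012 and 0.022 m and angle between each of jar_r, jar_p, jar_s, jar_q's own z axis and vertical below 0.1 rad and linear speed of each of jar_r, jar_p, jar_s, jar_q below 0.02 m/s and (horizontal distance between jar_p and coaster_a below 0.012 m or horizontal distance between jar_p and coaster_b below 0.012 m or horizontal distance between jar_p and coaster_c below 0.012 m or horizontal distance between jar_p and coaster_d below 0.012 m) and horizontal distance between jar_p and butter_dish between 0.183 and 0.279 m and height (world z) of jar_p between 0.012 and 0.022 m and (horizontal distance between jar_s and coaster_a below 0.012 m or horizontal distance between jar_s and coaster_b below 0.012 m or horizontal distance between jar_s and coaster_c below 0.012 m or horizontal distance between jar_s and coaster_d below 0.012 m) and horizontal distance between jar_s and butter_dish between 0.279 and 0.374 m and height (world z) of jar_s between 0.012 and 0.022 m and (horizontal distance between jar_q and coaster_a below 0.012 m or horizontal distance between jar_q and coaster_b below 0.012 m or horizontal distance between jar_q and coaster_c below 0.012 m or horizontal distance between jar_q and coaster_d below 0.012 m) and horizontal distance between jar_q and butter_dish between 0.374 and 0.5 m and height (world z) of jar_q between 0.012 and 0.022 m); the robot touches nothing.
It fails at once if a jar is let go of in the air (more than about 30 mm above its coaster) ((height (world z) of jar_r above 0.047 m and contact force between the fingers and jar_r below 0.02 N) or (height (world z) of jar_p above 0.047 m and contact force between the fingers and jar_p below 0.02 N) or (height (world z) of jar_s above 0.047 m and contact force between the fingers and jar_s below 0.02 N) or (height (world z) of jar_q above 0.047 m and contact force between the fingers and jar_q below 0.02 N)).
It fails at once if a jar is knocked over (angle between any of jar_r, jar_p, jar_s, jar_q's own z axis and vertical above 0.7 rad).
It fails at once if the butter dish or the mug at the end of the row is shifted by more than 15 mm (distance of any of butter_dish, mug from where it was at the start of the episode above 0.015 m).
It also fails if it takes over 99 s, if anything falls off the work surface, if the arm or the gripper's body presses on something with over 40 N, if the wrist force passes 120 N, or if a joint passes its speed limit or range.

ROBOT

A 6-joint arm with a two-finger parallel gripper is mounted at the origin on the work surface. World frame = base frame: x ahead of the robot, y to its left, z up, the work surface at z = 0. Lengths are in mm, angles in rad, forces in N, time in s.
With the tool pointing down it reaches from about 400 to 925 mm from the base axis. Payload 12.5 kg.
Tool frame: the origin (TCP) lies on the mounting face of the last link; the fingertips stand 190 mm ahead of it and the grasp point (between the pads) lies 171 mm ahead of it (env.tcp_to_tips is the distance from the TCP to the fingertips, in mm); x points along the fingers, y is the direction in which the jaws open and shut, and the axes are right-handed (so a half turn about x gives the same grasp; the last joint's range is limited). The gripper opens to 95 mm and grips with 3 to 60 N. Pads are 20 mm wide; open, the fingers measure 119 mm over their backs; the gripper's body (75 mm by 180 mm) begins 59 mm behind the grasp point.
Start: joints at [-0.106, 0.491, 1.559, -0, 1.092, -0.106], TCP at [625, 0.023, 404.761] pointing down, gripper open.
Joint ranges: [-3.1, 3.1], [-0.84, 2.19], [0.05, 2.79], [-1.13, 4.28], [0.06, 2.93], [-2.69, 2.69]. Speed limits (rad/s): [2.22, 2.22, 2.79, 3.14, 3.14, 3.14].

INTERFACE

Orientations are given as [roll, pitch, yaw] about the fixed x, y, z axes, in that order (R = Rz(yaw) Ry(pitch) Rx(roll)).
In Python, from cell import monitor, cams, job, env gives the robot as it stands. The module is installed in compiled form; this text tells all that it offers.
- The arm moves only by the tool apply_moves, never from a script. Its argument "series" is a list of rows, each a list of 3 entries, a list of its own where there are three numbers: the closure, from -1 (fully open) to 1 (shut), so that 0 is half open, then the shift along the tool's x, y, z in cm, then the turn about the tool's x in rad. A call has 1 to 20 rows; each row is the pose to reach, as a shift and turn from the pose commanded when the call began, along the tool's axes at that moment; what a row does not reach only later rows make up. A row lasts 1/8 s, in which the tool goes at most 62.5 mm and 10.7 degrees, less where a joint would pass 70% of its speed; a pose out of reach is approached as far as the arm can. A call with a gripper value outside its range is refused whole. The fingers move at their own pace and stop on an object; the grip force is fixed at half the most. Time passes only in rows, so rows that repeat a pose let the fingers close. It gives the time, the measured TCP pose, the force and the opening at its end, in the units of the state.
- monitor.state(): the state, without advancing time (a new reading comes with each control period).
- cams.read_camera(name): name is "scene" or "side" or "wrist"; returns a dict with "image" (480x640x3 uint8, red, green, blue), "fx", "fy", "cx", "cy" (pixels), "k1" (the pictures are not rectified: a ray, as slopes to the right and down, at radius r is drawn at 1 + k1 r^2 times it, then the intrinsics apply), "position" and "orientation" of the camera in the world. Camera axes: x right, y down, z forward; pixel columns grow to the right and rows downward; lengths in mm; the calibration is good to about 2 mm. A picture is of the moment at which its call begins. There is no depth.
- job.job_done(): hands the job in, once; it reports no verdict.
The state is a dict: "t": time; "joints": joint angles; "qvel": joint speeds; "tau": joint torques, N m; "eef_pos": TCP position; "tcp_rot": TCP orientation; "ft_force": force on the tool from outside, world axes, zero at the start; "moment": the same for the moment, N m; "opening": opening from 0.0 (shut) to 1.0 (fully open).
Only numpy, scipy, OpenCV 4.12 (cv2) and the standard library are available. Lean on these libraries where they do the work, as an engineer would, in place of code of your own. Each camera call takes 0.05 s, during which the arm holds its last target. There are 200 camera calls.

## Working session

There is one attempt and no reset: what is moved stays moved. The work goes in short steps, Python scripts to look and compute and a tool call to move; the robot and the scene stay as the last step left them, time stands still between calls to the robot, and variables do not carry over. Pictures are saved under pics/ and viewed, about 12 in all and at most 16, crops included, and the job is handed in when it is done.

Besides the shell and the picture viewer there is one more tool, called after "Request:" by a JSON object that holds its "method" and its "body", one argument or row to a line. apply_moves: Moves the arm, as the interface text tells. Its arguments: {"type":"object","properties":{"series":{"type":"array"}},"required":["series"]}

```bash
mkdir -p pics; cat > h.py <<'E'
import numpy as np, cv2
from cell import monitor, cams, job, env
from scipy.spatial.transform import Rotation as R
def rot(o):
    o=np.array(o,float)
    if o.shape==(3,3): return o
    return R.from_euler('xyz',o).as_matrix() if o.size==3 else R.from_quat(o).as_matrix()
def snap(n,f=None):
    c=cams.read_camera(n)
    if f: cv2.imwrite('pics/'+f,c['image'][:,:,::-1])
    return c
def pix2w(c,u,v,z):
    d=np.array([(u-c['cx'])/c['fx'],(v-c['cy'])/c['fy']]); s=d.copy()
    for _ in range(20): s=d/(1+c['k1']*(s@s))
    r=rot(c['orientation'])@np.array([*s,1]); p=np.array(c['position'])
    return p+r*(z-p[2])/r[2]
def w2pix(c,P):
    q=rot(c['orientation']).T@(np.array(P,float)-c['position']); s=q[:2]/q[2]; s=s*(1+c['k1']*(s@s))
    return s*[c['fx'],c['fy']]+[c['cx'],c['cy']]
E
python3 - <<'E'
from h import *
for n in['scene','side','wrist']:
    c=snap(n,n+'0.png'); print(n,{k:v for k,v in c.items() if k!='image'})
print(monitor.state())
E
```

```text
scene {'fx': 586.6414993688591, 'fy': 586.6414993688591, 'cx': 326.5295209064803, 'cy': 241.2271643719257, 'k1': -0.19089732202273912, 'position': array([1137.92674966,  442.61971881, 1084.191211  ]), 'orientation': array([-2.5141699 , -0.01169482,  2.11857068])}
side {'fx': 609.945688761418, 'fy': 609.945688761418, 'cx': 329.11574338804155, 'cy': 240.1442575592087, 'k1': -0.034548864753771225, 'position': array([-181.59018035, -843.06276392,  939.12061819]), 'orientation': array([-2.22960475, -0.0055662 , -0.65371548])}
wrist {'fx': 358.5218551432178, 'fy': 358.5218551432178, 'cx': 316.9343771423041, 'cy': 234.5997925595378, 'k1': -0.04509230229022122, 'position': array([625.45111412,  66.69791046, 383.74287604]), 'orientation': array([2.89893163e+00, 1.67012337e-03, 4.58188200e-04])}
{'t': 0.15, 'joints': array([-1.05596713e-01,  4.91352922e-01,  1.55927421e+00, -2.46798503e-05,
        1.09170727e+00, -1.05577616e-01]), 'qvel': array([-4.40554148e-04, -1.01647738e-03, -1.34535164e-03, -7.63878295e-04,
        9.80463787e-04,  2.40392033e-05]), 'tau': array([ 3.16444048e-04, -6.12899423e+01, -2.58276522e+01,  6.91918633e-02,
        4.73701756e-02, -5.07232733e-05]), 'eef_pos': array([6.24977548e+02, 2.53565730e-02, 4.04350438e+02]), 'tcp_rot': array([-1.64686745,  1.57005425,  3.06551382]), 'ft_force': array([ 0.4826603 , -0.13750163,  0.86898491]), 'moment': array([ 0.00131371, -0.03805939,  0.05911714]), 'opening': 1.0027874464276474}
```

View pics/scene0.png

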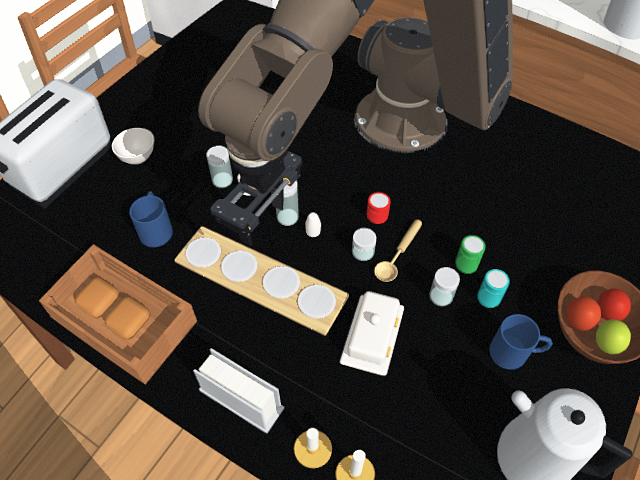

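View pics/side0.png

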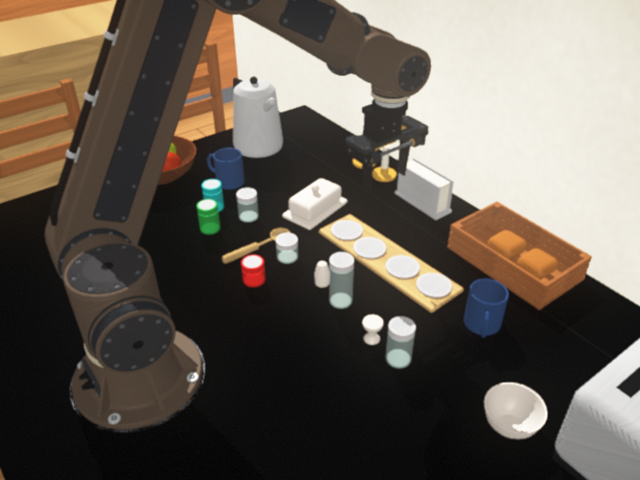

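```bash
python3 - <<'E'
import cv2
a=cv2.imread('pics/scene0.png')[130:330,180:480]; cv2.imwrite('pics/sc1.png',cv2.resize(a,(800,533),interpolation=cv2.INTER_CUBIC))
a=cv2.imread('pics/side0.png')[180:380,200:500]; cv2.imwrite('pics/si1.png',cv2.resize(a,(800,533),interpolation=cv2.INTER_CUBIC))
E
```

```text
(no output)
```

View pics/sc1.png

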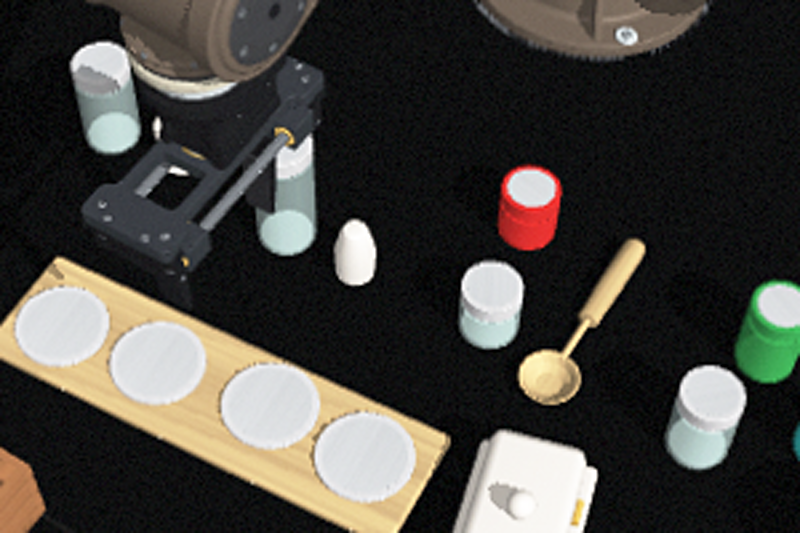

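View pics/si1.png

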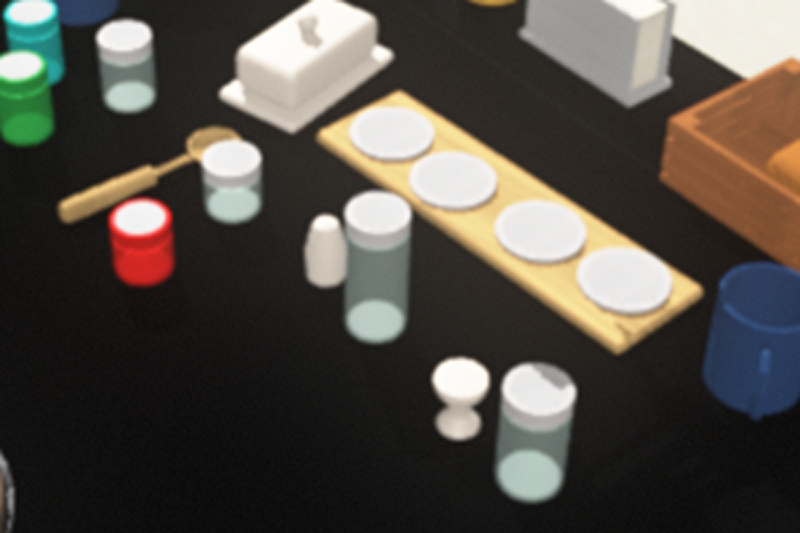

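```bash
python3 - <<'E'
from h import *
cs=snap('scene');cd=snap('side');k=2.667
def pr(c,o,x,y,z): return np.round(pix2w(c,o[0]+x/k,o[1]+y/k,z)[:2],1)
S=(180,130);D=(200,180)
print('side')
for n,l,b,h in[('r',(378,211),(375,322),120),('p',(540,387),(530,477),95),('q',(232,159),(232,205),55),('s',(125,37),(128,96),75)]:
    print(n,pr(cd,D,*l,h),pr(cd,D,*b,2))
print('scene')
for n,l,b,h in[('p',(101,66),(111,132),95),('r',(None),(287,233),120),('q',(492,286),(489,330),55),('s',(712,393),(700,445),75)]:
    print(n,pr(cs,S,*l,h) if l else '',pr(cs,S,*b,2))
print('coasters')
print([pr(cs,S,*p,17) for p in[(62,326),(157,362),(270,405),(365,456)]])
print([pr(cd,D,*p,17) for p in[(624,280),(541,230),(453,180),(392,133)]])
print('knob',pr(cs,S,522,503,78),pr(cd,D,310,27,78),'eggcup',pr(cd,D,460,425,0),'salt',pr(cd,D,326,275,0),pr(cs,S,356,272,0))
print('mug top',pr(cd,D,762,285,90),'toaster/other mug')
E
```

```text
side
r [447.  -73.9] [445.1 -75.6]
p [ 435.6 -276.7] [ 433.3 -279.1]
q [438.4 122.2] [437.  123.6]
s [450.5 321. ] [450.9 326.6]
scene
p [ 439.9 -269.3] [ 437.3 -275.1]
r  [450.5 -69. ]
q [441.6 128.9] [447.3 133.1]
s [454.5 329.8] [455.8 334.3]
coasters
[array([ 641.7, -167.4]), array([628.4, -78.1]), array([613.7,  23.8]), array([613.5, 113.6])]
[array([ 635.4, -175. ]), array([624. , -84.1]), array([608.2,  16.4]), array([608.6, 105.8])]
knob [617.  250.7] [600.3 224.3] eggcup [ 427.2 -205.4] salt [449.2  -2.2] [453.5   4.6]
mug top [ 652.5 -297.3] toaster/other mug
```

```bash
python3 - <<'E'
from h import *
s=monitor.state(); print(np.round(rot(s['tcp_rot']),3))
cs=snap('scene');cd=snap('side');k=2.667
S=(180,130);D=(200,180)
def pr(c,o,x,y,z): return np.round(pix2w(c,o[0]+x/k,o[1]+y/k,z)[:2],1)
print('red',pr(cs,S,531,188,55),pr(cd,D,141,216,55),'green',pr(cs,S,780,305,75),pr(cd,D,20,68,75),'turq',pr(cd,D,32,12,75))
print('spoon',pr(cs,S,549,375,5),pr(cs,S,590,320,5),pr(cs,S,640,245,8))
print(env.tcp_to_tips)
E
```

```text
[[-0.  1.  0.]
 [ 0.  0. -1.]
 [-1. -0. -0.]]
red [332.4 106.4] [331.9 103.3] green [348.4 342.4] [344.6 335.2] turq [400.8 414.4]
spoon [462.5 198.3] [395.  201.9] [301.9 203.4]
190.1
```

View pics/wrist0.png

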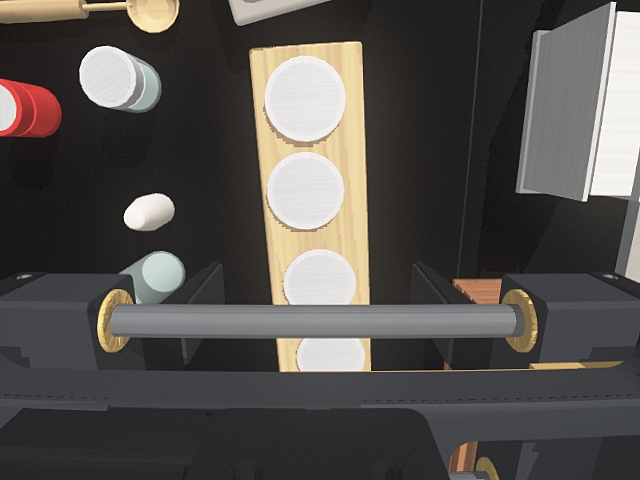

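```bash
python3 - <<'E'
from h import *
c=snap('wrist')
for n,u,v,z in[('cd',305,99,17),('cc',305.5,190,17),('cb',319.5,284,17),('q',108,77,55),('qbase',133,85,2),('rbase',160,277,2)]: print(n,np.round(pix2w(c,u,v,z),1))
g=cv2.cvtColor(c['image'],cv2.COLOR_RGB2GRAY)
m=(c['image'].min(2)>190).astype(np.uint8)
n,l,st,ce=cv2.connectedComponentsWithStats(m)
for i in range(1,n):
    if st[i,4]>800: 
        cn=cv2.findContours((l==i).astype(np.uint8),0,1)[0][0]; e=cv2.fitEllipse(cn); print(st[i],np.round(ce[i],1),np.round(e[0],1),np.round(e[1],1),np.round(pix2w(c,*e[0],17)[:2],1))
E
```

```text
cd [613.6 111.3  17. ]
cc [613.5  22.8  17. ]
cb [628.  -79.8  17. ]
q [442.7 126.8  55. ]
qbase [438.5 128.3   2. ]
rbase [445.9 -78.    2. ]
[581   3  34 198 953] [598.7 100.4] [599.1  97.1] [  4.8 265.1] [906.5 117.1]
[ 590   12   50  183 6325] [619.9 112. ] [618.5 125.5] [ 39.8 233.1] [932.   90.3]
[  79   46   72   61 2832] [108.7  75.8] [111.   76.6] [57.5 67.5] [424.7 134.1]
[ 264   56   82   86 5477] [304.3  98.1] [304.3  98.1] [80.6 84.7] [612.9 112.2]
[ 267  152   77   77 4701] [304.8 190. ] [304.8 189.9] [76.2 76.7] [612.8  22.9]
[124 194  49  35 993] [145.2 209. ] [145.3 209.2] [24.6 52.6] [445.2   3.1]
[ 283  249   73   56 3432] [319.  278.9] [319.  278.9] [58.1 74.8] [627.5 -73.9]
[142 253  38  36 837] [158.5 268.1] [158.5 268.3] [27.8 38.8] [452.4 -62.2]
[ 296  338   69   33 2077] [330.3 354.6] [330.4 354.6] [34.9 77.6] [ 640.9 -167.2]
```

Request:
{"method": "apply_moves", "body": {
  "series": [
    [-1,[0,-4.6,-3.2],0],
    [-1,[0,-9.2,-6.4],0],
    [-1,[2,-13.8,-9.6],0],
    [-1,[4,-18.3,-12.7],0],
    [-1,[4,-18.3,-12.7],0],
    [-1,[4,-18.3,-12.7],0]
  ]
}}

```text
t: 1.15
eef_pos: [442.6, 127.0, 365.2]
tcp_rot: [1.633, 1.569, 0.063]
ft_force: [0.2, -0.5, 1.7]
opening: 0.995
```

```bash
cat >> h.py <<'E'
def lids(zs,f=None,thr=190):
    c=snap('wrist',f); s=monitor.state(); print('t',round(s['t'],2),'tcp',np.round(s['eef_pos'],1),'op',round(s['opening'],3),'F',np.round(s['ft_force'],1))
    m=(c['image'].min(2)>thr).astype(np.uint8); n,l,st,ce=cv2.connectedComponentsWithStats(m)
    for i in range(1,n):
        if st[i,4]>700:
            cn=max(cv2.findContours((l==i).astype(np.uint8),0,1)[0],key=len); e=cv2.fitEllipse(cv2.convexHull(cn)); print(st[i],np.round(e[0],1),np.round(e[1],1),{z:np.round(pix2w(c,*e[0],z)[:2],1).tolist() for z in zs})
    return c
E
python3 -c "
from h import *
lids([17,55,75],'w1.png')"
```

```text
t 1.2 tcp [442.9 126.8 365.2] op 0.999 F [0.1 0.6 1.3]
[  410    11   214   126 15009] [521.6  73.6] [119.  250.4] {17: [620.9, 256.6], 55: [600.2, 249.4], 75: [589.4, 245.5]}
[ 285  195   60   62 2887] [314.6 226.1] [59.5 62.3] {17: [441.2, 120.8], 55: [441.4, 129.3], 75: [441.6, 133.7]}
[ 454  194   81   81 5086] [494.  234.4] [75.9 85.3] {17: [612.2, 112.9], 55: [592.6, 122.3], 75: [582.3, 127.2]}
[ 162  231   49   47 1713] [185.9 253.7] [44.9 49.3] {17: [317.7, 93.6], 55: [332.2, 105.2], 75: [339.9, 111.3]}
```

View pics/w1.png

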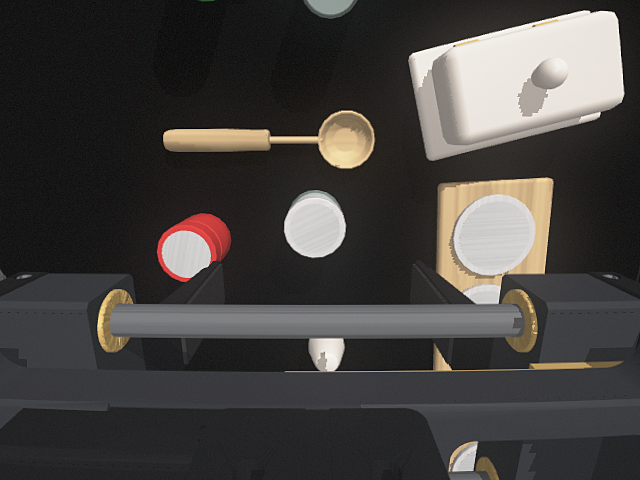

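Request:
{"method": "apply_moves", "body": {
  "series": [
    [-1,[4,-0.1,-0.15],0],
    [-1,[8,-0.1,-0.15],0],
    [-1,[12,-0.1,-0.15],0],
    [-1,[14.5,-0.1,-0.15],0],
    [-1,[15.7,-0.1,-0.15],0],
    [-1,[15.7,-0.1,-0.15],0],
    [1,[15.7,-0.1,-0.15],0],
    [1,[15.7,-0.1,-0.15],0],
    [1,[15.7,-0.1,-0.15],0],
    [1,[15.7,-0.1,-0.15],0],
    [1,[15.7,-0.1,-0.15],0],
    [1,[15.7,-0.1,-0.15],0],
    [1,[15.7,-0.1,-0.15],0],
    [1,[15.7,-0.1,-0.15],0]
  ]
}}

```text
t: 2.95
eef_pos: [441.0, 128.5, 207.8]
tcp_rot: [1.66, 1.571, 0.09]
ft_force: [0.1, 0.7, 5.9]
opening: 0.543
```

Request:
{"method": "apply_moves", "body": {
  "series": [
    [1,[-2,0,0],0],
    [1,[-6,0,0],0],
    [1,[-10,0,0],0],
    [1,[-14.2,2,4],0],
    [1,[-14.2,4.5,8.5],0],
    [1,[-14.2,7,13],0],
    [1,[-14.2,9.5,17.5],0],
    [1,[-14.2,12,22],0],
    [1,[-14.2,14.5,27],0],
    [1,[-14.2,17,32],0],
    [1,[-14.2,19.85,36.85],0],
    [1,[-14.2,19.85,36.85],0],
    [1,[-14.2,19.85,36.85],0]
  ]
}}

```text
t: 4.58
eef_pos: [639.1, -239.7, 348.9]
tcp_rot: [-2.103, 1.569, 2.609]
ft_force: [-0.6, 0.8, -0.7]
opening: 0.542
```

```bash
python3 -c "
from h import *
lids([17],'w2.png')"
```

```text
t 4.62 tcp [ 639.1 -239.1  349.3] op 0.547 F [ 0.1 -0.  -0.5]
[ 253    0  100   81 6730] [302.4  26.2] [ 99.4 107.2] {17: [627.4, -79.5]}
[ 272   95   94   96 7061] [318.8 142.4] [93.6 95.8] {17: [640.6, -169.7]}
[  31  158   51   52 2064] [ 56.1 182.8] [49.8 53.1] {17: [407.4, -202.6]}
[ 256  233  122   72 6152] [315.7 359.5] [135.  255.3] {17: [637.7, -376.6]}
[ 85 234  44  38 971] [106.1 253.8] [41.2 43.6] {17: [444.3, -268.2]}
[   7  255   71   48 1333] [ 43.5 281.2] [51.6 73.6] {17: [378.0, -295.8]}
[ 261  338  102   33 2163] [310.7 333.3] [ 73.9 104.1] {17: [633.0, -347.8]}
```

View pics/w2.png

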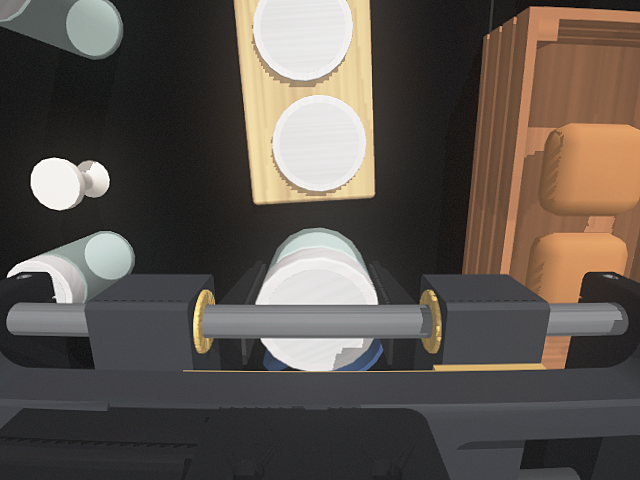

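Request:
{"method": "apply_moves", "body": {
  "series": [
    [1,[0,0.1,-3.5],0],
    [1,[0,0.1,-7],0],
    [1,[4,0.1,-7],0],
    [1,[8,0.1,-7],0],
    [1,[10.5,0.1,-7],0],
    [1,[11.5,0.1,-7],0],
    [1,[12,0.1,-7],0],
    [1,[12.4,0.1,-7],0],
    [1,[12.4,0.1,-7],0],
    [1,[12.4,0.1,-7],0],
    [1,[12.4,0.1,-7],0]
  ]
}}

```text
t: 6.0
eef_pos: [640.5, -170.0, 226.2]
tcp_rot: [1.19, 1.57, -0.38]
ft_force: [-1.0, 0.6, -0.5]
opening: 0.545
```

Request:
{"method": "apply_moves", "body": {
  "series": [
    [1,[0.05,0,0],0],
    [-0.6,[0.05,0,0],0],
    [-0.6,[0.05,0,0],0],
    [-0.6,[0.05,0,0],0],
    [-0.6,[0.05,0,0],0],
    [-0.6,[-2,0,0],0],
    [-0.6,[-6,0,0],0],
    [-0.6,[-10,0,0],0],
    [-1,[-13.9,-2,-5],0],
    [-1,[-13.9,-4,-10.5],0],
    [-1,[-13.9,-6,-16],0],
    [-1,[-13.9,-8,-21.5],0],
    [-1,[-13.9,-10,-27],0],
    [-1,[-13.9,-12,-32.5],0],
    [-1,[-13.9,-14,-38],0],
    [-1,[-13.9,-16.5,-44],0],
    [-1,[-13.9,-18.8,-49.5],0],
    [-1,[-13.9,-18.8,-49.5],0],
    [-1,[-13.9,-18.8,-49.5],0],
    [-1,[-13.9,-18.8,-49.5],0]
  ]
}}

```text
t: 8.5
eef_pos: [453.1, 323.9, 365.2]
tcp_rot: [1.797, 1.57, 0.224]
ft_force: [-0.6, 0.3, -0.3]
opening: 1.001
```

```bash
python3 -c "
from h import *
lids([17,75],'w3.png')"
```

```text
t 8.55 tcp [453.1 323.9 365.1] op 1.001 F [-0.3  0.2 -0.9]
[ 217   72   59   61 2807] [246.2 102.2] [57.9 61.3] {17: [392.2, 428.1], 75: [403.1, 421.5]}
[ 152  183   54   54 2264] [178.9 209.5] [51.3 55.8] {17: [324.9, 333.7], 75: [347.7, 343.8]}
[ 286  188   65   72 3575] [318.2 224.3] [64.6 70.9] {17: [454.7, 319.4], 75: [454.5, 332.0]}
[ 388  228  181   76 5707] [478.8 266. ] [ 78.1 189.7] {17: [610.9, 277.8], 75: [583.1, 297.8]}
```

View pics/w3.png

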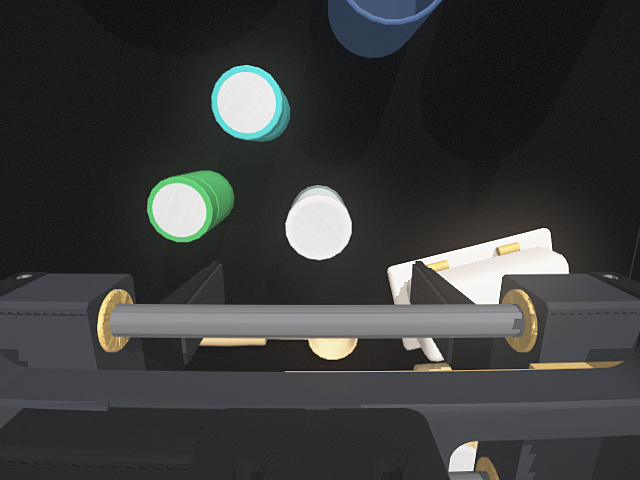

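Request:
{"method": "apply_moves", "body": {
  "series": [
    [-1,[4,0.15,-0.55],0],
    [-1,[8,0.15,-0.55],0],
    [-1,[11,0.15,-0.55],0],
    [-1,[13.5,0.15,-0.55],0],
    [-1,[14.7,0.15,-0.55],0],
    [-1,[14.7,0.15,-0.55],0],
    [1,[14.7,0.15,-0.55],0],
    [1,[14.7,0.15,-0.55],0],
    [1,[14.7,0.15,-0.55],0],
    [1,[14.7,0.15,-0.55],0],
    [1,[14.7,0.15,-0.55],0],
    [1,[14.7,0.15,-0.55],0],
    [1,[14.7,0.15,-0.55],0]
  ]
}}

```text
t: 10.18
eef_pos: [454.0, 330.6, 217.8]
tcp_rot: [1.834, 1.571, 0.264]
ft_force: [-1.2, 0.1, 2.7]
opening: 0.544
```

Request:
{"method": "apply_moves", "body": {
  "series": [
    [1,[-2,0,0],0],
    [1,[-6,0,0],0],
    [1,[-10,0,0],0],
    [1,[-14,0.5,1.5],0],
    [1,[-14,2.5,6.5],0],
    [1,[-14,4.5,11.5],0],
    [1,[-14,6.5,16.5],0],
    [1,[-14,8.5,21.5],0],
    [1,[-14,10.5,26.5],0],
    [1,[-14,12.5,31.5],0],
    [1,[-14,15,36.5],0],
    [1,[-14,17.35,41.05],0],
    [1,[-14,17.35,41.05],0],
    [1,[-14,17.35,41.05],0],
    [1,[-10,17.35,41.05],0],
    [1,[-7,17.35,41.05],0],
    [1,[-5,17.35,41.05],0],
    [1,[-5,17.35,41.05],0]
  ]
}}

```text
t: 12.42
eef_pos: [627.0, -78.7, 266.7]
tcp_rot: [-1.835, 1.568, 2.879]
ft_force: [0.1, 1.1, -2.1]
opening: 0.545
```

```bash
python3 -c "
from h import *
lids([17],'w4.png')"
```

```text
t 12.47 tcp [627.4 -78.9 267.9] op 0.541 F [ 0.1 -0.2 -2.3]
[  229    19   132   138 14124] [294.3  87.2] [130.8 137.8] {17: [612.8, 22.8]}
[   0   96   82   43 1803] [ 28.4 119.6] [ 46.6 105.1] {17: [443.8, 6.0]}
[  256   191   123   114 11341] [317.5 272.9] [130.8 165.6] {17: [627.1, -95.3]}
[  39  203   57   40 1254] [ 67. 229.] [53.9 58. ] {17: [458.4, -65.2]}
[ 252  338  101   26 2233] [302.4 347.4] [ 47.6 101.6] {17: [616.4, -152.0]}
```

View pics/w4.png

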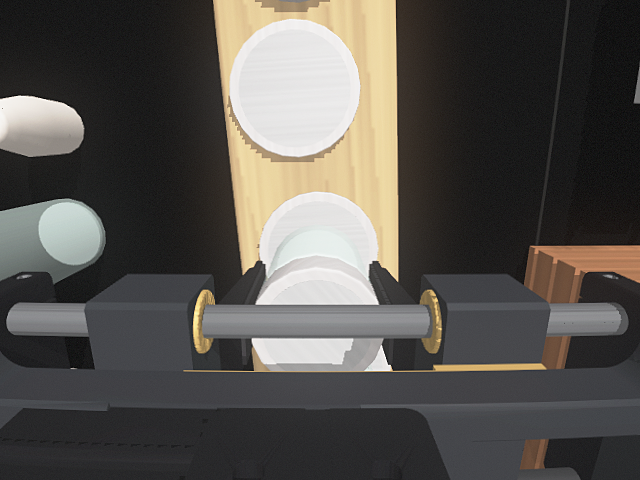

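Request:
{"method": "apply_moves", "body": {
  "series": [
    [1,[1.5,0,0],0],
    [1,[2.5,0,0],0],
    [1,[3.2,0,0],0],
    [1,[3.2,0,0],0],
    [1,[3.25,0,0],0],
    [-0.6,[3.25,0,0],0],
    [-0.6,[3.25,0,0],0],
    [-0.6,[3.25,0,0],0],
    [-0.6,[3.25,0,0],0],
    [-0.6,[2,0,0],0],
    [-0.6,[-2,0,0],0],
    [-0.6,[-7,0,0],0],
    [-1,[-11,-2.5,2.5],0],
    [-1,[-11,-6,6],0],
    [-1,[-11,-10,10],0],
    [-1,[-11,-14.5,14.5],0],
    [-1,[-11,-19,19.3],0],
    [-1,[-11,-19,19.3],0],
    [-1,[-11,-19,19.3],0]
  ]
}}

```text
t: 14.85
eef_pos: [437.4, -273.1, 378.4]
tcp_rot: [1.087, 1.57, -0.485]
ft_force: [0.3, 0.5, -0.0]
opening: 1.0
```

```bash
python3 -c "
from h import *
lids([17,55,95],'w5.png')"
```

```text
t 14.9 tcp [ 437.9 -272.6  378.2] op 0.998 F [ 0.7  0.4 -0.1]
[ 511    0   70   44 1627] [543.8  15.3] [49.7 67. ] {17: [637.7, -92.5], 55: [615.5, -105.2], 95: [592.0, -118.5]}
[ 515   62   94   74 4831] [560.5  99.7] [80.7 95.6] {17: [662.3, -163.3], 55: [637.3, -168.1], 95: [611.0, -173.1]}
[ 283  113   49   51 1954] [306.9 138.2] [49.  50.4] {17: [428.9, -199.5], 55: [429.9, -200.3], 95: [431.0, -201.1]}
[ 281  193   69   78 3924] [314.8 233. ] [66.6 77.9] {17: [436.0, -289.5], 55: [436.2, -280.2], 95: [436.5, -270.5]}
```

View pics/w5.png

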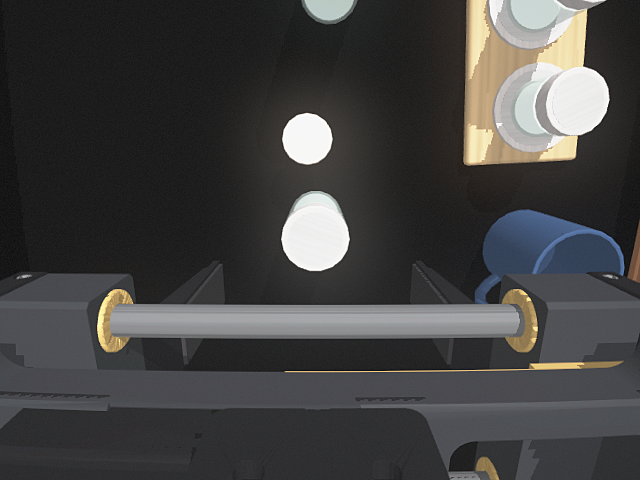

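Request:
{"method": "apply_moves", "body": {
  "series": [
    [-1,[4,-0.1,0.05],0],
    [-1,[8,-0.1,0.05],0],
    [-1,[11,-0.1,0.05],0],
    [-1,[13.5,-0.1,0.05],0],
    [-1,[14.7,-0.1,0.05],0],
    [-1,[14.7,-0.1,0.05],0],
    [1,[14.7,-0.1,0.05],0],
    [1,[14.7,-0.1,0.05],0],
    [1,[14.7,-0.1,0.05],0],
    [1,[14.7,-0.1,0.05],0],
    [1,[14.7,-0.1,0.05],0],
    [1,[14.7,-0.1,0.05],0],
    [1,[14.7,-0.1,0.05],0]
  ]
}}

```text
t: 16.52
eef_pos: [436.5, -273.5, 230.8]
tcp_rot: [1.122, 1.571, -0.449]
ft_force: [-1.5, 0.5, 3.0]
opening: 0.543
```

Request:
{"method": "apply_moves", "body": {
  "series": [
    [1,[-2,0,0],0],
    [1,[-6,0,0],0],
    [1,[-10,0,0],0],
    [1,[-14,0,0],0],
    [1,[-16,2.5,-4],0],
    [1,[-16,5.5,-9],0],
    [1,[-16,8.5,-14],0],
    [1,[-16,11.5,-19],0],
    [1,[-16,14.5,-24],0],
    [1,[-16,17.6,-29.65],0],
    [1,[-16,17.6,-29.65],0],
    [1,[-16,17.6,-29.65],0],
    [1,[-12,17.6,-29.65],0],
    [1,[-8,17.6,-29.65],0],
    [1,[-5,17.6,-29.65],0],
    [1,[-5,17.6,-29.65],0],
    [1,[-5,17.6,-29.65],0]
  ]
}}

```text
t: 18.65
eef_pos: [612.7, 22.2, 282.0]
tcp_rot: [1.481, 1.569, -0.091]
ft_force: [-1.3, -0.3, -0.5]
opening: 0.545
```

```bash
python3 -c "
from h import *
lids([17],'w6.png')"
```

```text
t 18.7 tcp [612.7  22.4 282.3] op 0.543 F [-0.2 -1.  -1.6]
[  256    45   122   128 12064] [316.1 108.5] [121.2 126.7] {17: [612.9, 112.7]}
[  258   187   121   118 11290] [317.1 271.8] [127.5 172.3] {17: [613.5, 0.6]}
[  52  243   78   60 2493] [ 88.5 273. ] [46.2 87. ] {17: [445.2, -0.7]}
[ 247  338  111   18 1737] [303.1 345.8] [ 29.9 118.6] {17: [602.7, -59.4]}
```

Request:
{"method": "apply_moves", "body": {
  "series": [
    [1,[1.5,0,0],0],
    [1,[2.5,0,0],0],
    [1,[3.2,0,0],0],
    [1,[3.3,0,0],0],
    [1,[3.35,0,0],0],
    [-0.6,[3.35,0,0],0],
    [-0.6,[3.35,0,0],0],
    [-0.6,[3.35,0,0],0],
    [-0.6,[3.35,0,0],0],
    [-0.6,[2,0,0],0],
    [-0.6,[-2,0,0],0],
    [-0.6,[-7,0,0],0],
    [-1,[-12,0,0],0],
    [-1,[-12,-4,2.5],0],
    [-1,[-12,-8,4.5],0],
    [-1,[-12,-12,7],0],
    [-1,[-12,-16.6,9.3],0],
    [-1,[-12,-16.6,9.3],0],
    [-1,[-12,-16.6,9.3],0]
  ]
}}

```text
t: 21.08
eef_pos: [446.8, -70.1, 401.6]
tcp_rot: [1.312, 1.569, -0.259]
ft_force: [0.1, -0.2, 0.4]
opening: 1.004
```

```bash
python3 -c "
from h import *
lids([17,95,120],'w7.png')"
```

```text
t 21.12 tcp [447.1 -69.9 401.3] op 1.0 F [0.1 0.8 1.1]
[ 153    0   50   41 1711] [177.7  13.6] [48.9 54. ] {17: [318.7, 117.5], 95: [346.2, 91.6], 120: [355.1, 83.3]}
[ 451    0   84   67 4683] [492.5  21.2] [82.  91.5] {17: [612.1, 111.8], 95: [576.8, 87.1], 120: [565.5, 79.2]}
[ 445   76  130   73 6704] [510.5 113.4] [ 82.7 135.3] {17: [638.1, 28.9], 95: [597.2, 22.0], 120: [584.1, 19.8]}
[ 469  184   89   87 4632] [510.9 226.9] [ 72. 101.] {17: [652.5, -85.4], 95: [608.6, -67.9], 120: [594.5, -62.2]}
[ 285  191   68   80 4028] [318.2 232. ] [67.7 79.7] {17: [449.1, -91.0], 95: [448.7, -72.2], 120: [448.6, -66.2]}
[473 267  39  37 711] [492.2 285.5] [32.1 45.7] {17: [640.4, -151.5], 95: [599.0, -119.8], 120: [585.8, -109.6]}
[280 338  40  22 712] [299.6 342.4] [33.6 38.9] {17: [428.1, -219.9], 95: [432.2, -173.5], 120: [433.6, -158.6]}
```

View pics/w7.png

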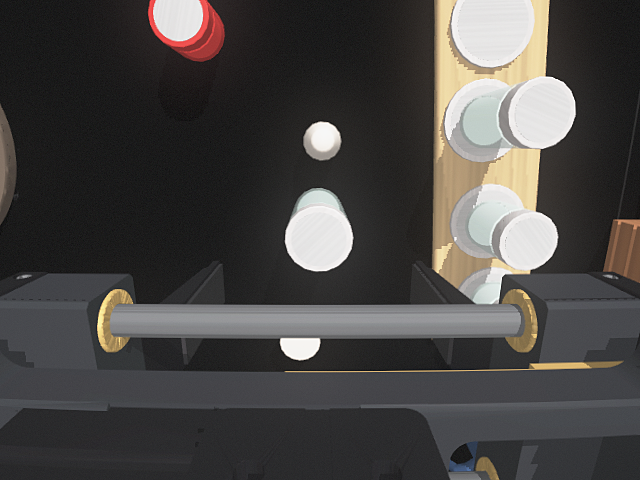

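Request:
{"method": "apply_moves", "body": {
  "series": [
    [-1,[4,0.15,0],0],
    [-1,[8,0.15,0],0],
    [-1,[11,0.15,0],0],
    [-1,[13.5,0.15,0],0],
    [-1,[15,0.15,0],0],
    [-1,[15,0.15,0],0],
    [1,[15,0.15,0],0],
    [1,[15,0.15,0],0],
    [1,[15,0.15,0],0],
    [1,[15,0.15,0],0],
    [1,[15,0.15,0],0],
    [1,[15,0.15,0],0],
    [1,[15,0.15,0],0]
  ]
}}

```text
t: 22.75
eef_pos: [448.1, -70.0, 250.9]
tcp_rot: [1.291, 1.57, -0.28]
ft_force: [-0.6, -0.6, 2.4]
opening: 0.544
```

Request:
{"method": "apply_moves", "body": {
  "series": [
    [1,[-2,0,0],0],
    [1,[-6,0,0],0],
    [1,[-10,0,0],0],
    [1,[-15,0,0],0],
    [1,[-15,3.5,-4],0],
    [1,[-15,7,-8],0],
    [1,[-15,10.5,-12],0],
    [1,[-15,13.5,-15],0],
    [1,[-15,16.45,-18.25],0],
    [1,[-15,16.45,-18.25],0],
    [1,[-15,16.45,-18.25],0],
    [1,[-11,16.45,-18.25],0],
    [1,[-8,16.45,-18.25],0],
    [1,[-5,16.45,-18.25],0],
    [1,[-5,16.45,-18.25],0],
    [1,[-5,16.45,-18.25],0]
  ]
}}

```text
t: 24.75
eef_pos: [612.6, 112.1, 302.0]
tcp_rot: [1.621, 1.57, 0.049]
ft_force: [-0.2, -0.4, -3.8]
opening: 0.54
```

```bash
python3 -c "
from h import *
lids([17],'w8.png')"
```

```text
t 24.8 tcp [612.7 112.2 302.3] op 0.542 F [ 0.5  0.5 -3.6]
[  194     0   248   107 16280] [311.6  36.1] [168.4 261.3] {17: [609.7, 251.7]}
[ 262  185  112  119 9204] [317.2 269.7] [119.7 173.5] {17: [613.5, 85.0]}
[ 245  339  119   11 1196] [294.7 343.5] [ 12.5 163.2] {17: [595.0, 20.6]}
```

View pics/w8.png

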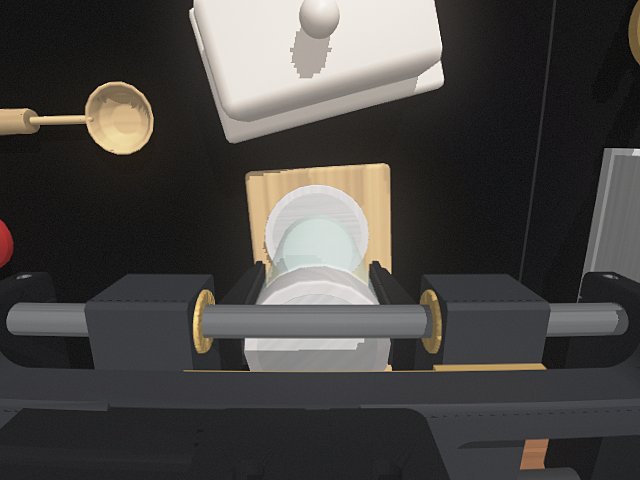

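Centred over the coaster. I'll lower it, release, lift clear and back off to look.

Request:
{"method": "apply_moves", "body": {
  "series": [
    [1,[1.5,0,0],0],
    [1,[2.5,0,0],0],
    [1,[3.1,0,0],0],
    [1,[3.25,0,0],0],
    [1,[3.25,0,0],0],
    [-0.6,[3.25,0,0],0],
    [-0.6,[3.25,0,0],0],
    [-0.6,[3.25,0,0],0],
    [-0.6,[3.25,0,0],0],
    [-0.6,[2,0,0],0],
    [-0.6,[-2,0,0],0],
    [-0.6,[-6,0,0],0],
    [-0.6,[-11,0,0],0],
    [-1,[-15,-4,0],0],
    [-1,[-15,-9,5],0],
    [-1,[-15,-14,10],0],
    [-1,[-15,-18,12],0],
    [-1,[-15,-18,12],0],
    [-1,[-15,-18,12],0]
  ]
}}

```text
t: 27.18
eef_pos: [432.7, -7.5, 451.7]
tcp_rot: [1.449, 1.569, -0.122]
ft_force: [-0.2, -0.0, 0.5]
opening: 1.001
```

```bash
python3 - <<'E'
from h import *
C=dict(r=(612.9,112.3,120),p=(612.9,22.8,95),s=(627.4,-79.7,75),q=(640.6,-169.8,55))
for n,(x0,y0) in dict(scene=(170,150),side=(280,160)).items():
    c=snap(n); im=c['image'][:,:,::-1].copy()
    for k,(x,y,h) in C.items():
        for z in(17,17+h):
            t=np.linspace(0,6.3,40); rad=40 if z==17 else 26
            P=np.array([w2pix(c,(x+rad*np.cos(a),y+rad*np.sin(a),z)) for a in t])
            cv2.polylines(im,[np.round(P*16).astype(int)],True,(0,0,255) if z==17 else (0,200,0),1,shift=4)
    cv2.imwrite(f'pics/f_{n}.png',cv2.resize(im[y0:y0+200,x0:x0+260],(780,600),interpolation=cv2.INTER_CUBIC))
E
```

```text
(no output)
```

View pics/f_scene.png

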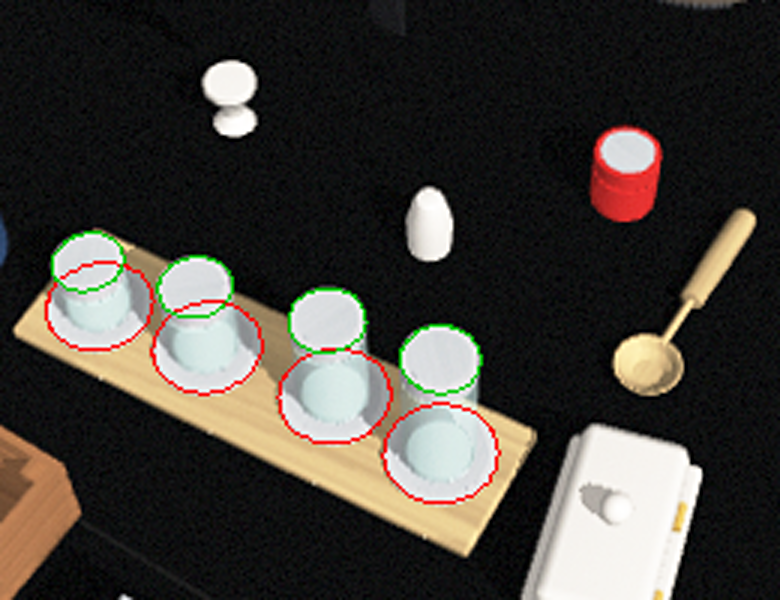

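View pics/f_side.png

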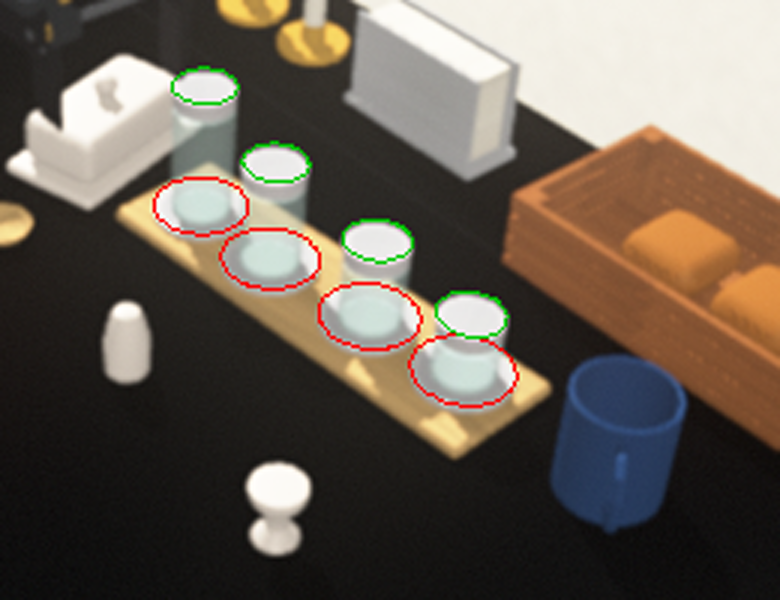

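```bash
python3 -c "
from h import *
print(job.job_done())"
```

```text
the job is handed in; nothing more can be done
None
```

All four jars stand upright on the coasters, in order from the butter dish to the blue mug: 120, 95, 75 and 55 mm. I handed the job in at about 27 s of robot time, and it gives no verdict.

- **Placement:** I carried the shortest jar first and the tallest last. Each was lowered until it almost touched its coaster before I let go.
- **Last check:** I drew the expected coaster and lid outlines over the final scene and side pictures. All four jars and coasters matched to within about a pixel, roughly 2 mm against the 12 mm allowed. The gripper was clear of everything.
- **Butter dish and mug:** Neither was touched, and both looked unmoved in those pictures. I judged that by eye and did not measure it.
- **Disagreement:** My first hand-picked positions from the scene and side cameras differed by about 5–8 mm. I used close-up wrist-camera measurements for the grasps and coaster positions instead. I viewed 14 pictures in all.

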